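# Back the glass saw's carriage out to its end stop

## Task

The cut is finished and the glass saw is switched off, so back its carriage out, away from the blade. Press the yellow feed-release button on the carriage down with a fingertip, keep it down while you slide the carriage smoothly along its rods until it rests against the end stop at the end away from the blade, then let the button come back up so that the carriage is locked there. Do not slam the carriage, keep off the blade and its guard, and leave the loose things where they are.

Things in the scene. Friction and masses are not known exactly. Their poses are not given: they have to be found in the camera images.
- saw: Bench-top glass saw, fixed to the bench: green tank 350 mm deep (x), 460 mm long (y), grey steel deck 120 mm above the bench. Origin: on the bench under its middle. z up; +x from the front (robot side) to the rear; +y is the way the carriage backs out along its two steel rods and lead screw. Turned by up to 20 degrees about the vertical. Nothing on it is higher than 215 mm above the bench.
- carriage (a joint): Position of the carriage along saw +y, m: 0 at the feed end, 0.190 against the end stop away from the blade; starts between 0 and 0.065. With the release button up a half-nut sits in the lead screw's thread and locks it (over 30 N, about 1.5 mm play; thread pitch 8 mm); with the button 5 mm or more down it slides freely (drag about 1.5 N, mass about 1 kg).
- button_top (a point): Centre of the top face of the yellow feed-release button: a flat round cap 36 mm across, 9 mm thick, on the front half of the carriage, its top 198 mm above the bench when up. It is pressed straight down and rides with the carriage: in saw axes it is at x = -75 mm, y = carriage position - 100 mm.
- release (a joint): How far the button is pressed, in m: 0 up (locked), 0.007 fully down. A spring resists with about 6 N at first and 8 N when fully down, and brings it back up when let go.
- carriage_mid (a point): Middle of the top face of the aluminium carriage plate (165 mm in saw x, 100 mm in y, 160 mm above the bench); it moves with the carriage. A vice with a red glass block is fixed on its rear half, all below 190 mm above the bench.
- blade: Diamond blade 178 mm across, upright in the saw's y-z plane, with its amber guard: at saw x = +50 to +77 mm, y = -190 to +20 mm, highest point 201 mm above the bench. Origin: that of the saw. Not to be touched.
- stick: Loose pale grey dressing stick, 100 x 22 x 20 mm, lying along the front edge of the saw's deck. Origin: centre of its underside. A bystander.
- slice: Loose red glass slice, 62 x 42 x 12 mm, lying flat on the rear of the saw's deck. Origin: centre of its underside. A bystander.
- paperweight: Loose orange glass paperweight shaped like a pumpkin, 72 mm across, about 70 mm high with its stalk, on the bench beyond the +y end of the saw. Origin: centre of its underside. A bystander.
- bottle: Loose white plastic bottle with a red cap, 64 mm across and 160 mm high, standing on the bench beyond the -y end of the saw. Origin: centre of its underside. A bystander.
- push_bar (a point): Middle of the steel hand bar on the carriage: 10 mm thick, 72 mm long in saw x, centre line 206 mm above the bench, its near side 39 mm from the button's centre towards saw +y. A finger on the button may also push against it.
- end_stop (a point): The end stop away from the blade: between the two rubber-faced black stop collars (26 mm across) on the rods near the saw's +y end, 140 mm above the bench, at the faces the carriage meets.

How it is judged (in metres and radians):
On the way, in this order (a step that is already met when the one before it is completed fails the run):
1. the release button is pressed down while the carriage is still where it stood (value of joint release above 0.004 m and distance of carriage_mid from where it was at the start of the episode below 0.02 m), for 0.05 s.
2. the carriage reaches the end stop with the button still held down (value of joint carriage above 0.186 m and value of joint release above 0.003 m), for 0.1 s.
At the end, for the whole second after the job is handed in: The carriage rests within 4 mm of its end stop (joint carriage above 0.186), the release button is back up (within 1.2 mm of its rest), the carriage is still, and the four loose things are within 12 mm of where they were (value of joint carriage above 0.186 m and value of joint release below 0.0012 m and velocity of joint carriage between -0.01 and 0.01 m/s and distance of each of stick, slice, paperweight, bottle from where it was at the start of the episode below 0.012 m); the robot touches nothing.
It fails at once if the button comes up while the carriage is between its starting place and the end stop (distance of carriage_mid from where it was at the start of the episode above 0.008 m and value of joint carriage below 0.184 m and value of joint release below 0.001 m).
It fails at once if the carriage is slammed (faster than 0.3 m/s) (velocity of joint carriage above 0.3 m/s).
It fails at once if the blade or its guard is hit (over 2 N) (contact force between the arm and blade above 2 N).
It fails at once if the blade or its guard is hit by the fingers (over 2 N) (contact force between the fingers and blade above 2 N).
It fails at once if a loose thing is moved or lifted by more than 12 mm (distance of any of stick, slice, paperweight, bottle from where it was at the start of the episode above 0.012 m).
It also fails if it takes over 51 s, if anything falls off the work surface, if the arm or the gripper's body presses on something with over 40 N, if the wrist force passes 120 N, or if a joint passes its speed limit or range.

## Robot

A 6-joint arm with a two-finger parallel gripper is mounted at the origin on the work surface. World frame = base frame: x ahead of the robot, y to its left, z up, the work surface at z = 0. Lengths are in mm, angles in degrees, forces in N, time in s.
With the tool pointing down it reaches from about 350 to 975 mm from the base axis. Payload 7.1 kg.
Tool frame: the origin (TCP) lies midway between the tips of the shut fingers; the grasp point (between the pads) lies 19 mm behind it (robot.tcp_to_grasp is the distance from the TCP to the grasp point, in mm); z points along the fingers, x is the direction in which the jaws open and shut, and the axes are right-handed (so a half turn about z gives the same grasp; the last joint's range is limited). The gripper opens to 88 mm and grips with 3 to 60 N. Pads are 20 mm wide; open, the fingers measure 115 mm over their backs; the gripper's body (75 mm by 178 mm) begins 61 mm behind the grasp point.
Start: joints at [-77.006, 24.242, 93.386, -0, 62.372, -1.089], TCP at [152.102, -606.193, 187.075] pointing down, gripper open.
Joint ranges: [-172.04, 172.04], [-51.8, 120.97], [4.93, 147.93], [-75.15, 255.16], [6.16, 154.13], [-145.62, 145.62]. Speed limits (degrees/s): [136.94, 136.94, 172.46, 180, 180, 180].

## Interface

Orientations are given as [roll, pitch, yaw] about the fixed x, y, z axes, in that order (R = Rz(yaw) Ry(pitch) Rx(roll)).
In Python, from rig import robot gives the robot as it stands. The module is installed in compiled form; this text tells all that it offers.
- The arm moves only by the shell command python3 -m pendant 'ROWS'. ROWS is JSON, a list of rows, each a list of 3 entries, a list of its own where there are three numbers: the turn, a rotation vector about the tool's x, y, z in rad, then the shift along the tool's x, y, z in cm, then the closure, from 0 (fully open) to 1 (shut). In form: [[[wx, wy, wz], [dx, dy, dz], gripper], ...]. A call has 1 to 20 rows; each row shifts and turns the commanded pose from where the row before left it, along the tool's axes as they then stand; what a row does not reach is not made up. A row lasts 1/8 s, in which the tool goes at most 62.5 mm and 10.7 degrees, less where a joint would pass 70% of its speed; a pose out of reach is approached as far as the arm can. A call with a gripper value outside its range is refused whole. The fingers move at their own pace and stop on an object; the grip force is fixed at half the most. Time passes only in rows, so rows that do not move let the fingers close. It gives the time, the measured TCP pose, the force and the opening at its end, in the units of the state.
- robot.read_state(): the state, without advancing time (a new reading comes with each control period).
- robot.grab_frame(name): name is "scene" or "side" or "wrist"; returns the picture (420x560x3 uint8, red, green, blue); there is no depth.
- robot.camera_model(name): a dict with "intrinsics" (3x3 intrinsics, pixels), "world_from_camera" (4x4, takes a point from camera to world coordinates). Camera axes: x right, y down, z forward; pixel columns grow to the right and rows downward; lengths in mm; the calibration is good to about 2 mm. A picture is of the moment at which its call begins: read the wrist's pose just before it. camera_model takes no time and is no camera call; for the wrist camera it gives the pose at the moment of the call.
- robot.sign_off(): hands the job in, once; it reports no verdict.
The state is a dict: "clock": time; "joint_positions": joint angles; "joint_velocities": joint speeds; "tau": joint torques, N m; "position": TCP position; "ee_rot": TCP orientation; "ft_force": force on the tool from outside, world axes, zero at the start; "torque": the same for the moment, N m; "grip_width": opening from 0.0 (shut) to 1.0 (fully open).
Only numpy, scipy, OpenCV 4.12 (cv2) and the standard library are available. Lean on these libraries where they do the work, as an engineer would, in place of code of your own. Each camera call takes 0.05 s, during which the arm holds its last target.

## Working session

There is one attempt and no reset: what is moved stays moved. The work goes in short steps, Python scripts to look and compute and a shell command to move; the robot and the scene stay as the last step left them, time stands still between calls to the robot, and variables do not carry over. Pictures are saved under pics/ and viewed, and the job is handed in when it is done.

```bash
mkdir -p pics; python3 - <<'E'
from rig import robot
import cv2,numpy as np
s=robot.read_state(); print(s)
for n in("scene","side","wrist"):
    m=robot.camera_model(n); print(n,np.round(m["intrinsics"],1).tolist(),np.round(m["world_from_camera"],3).tolist())
    cv2.imwrite(f"pics/{n}0.png",robot.grab_frame(n)[:,:,::-1])
E
```

```text
{'clock': 0.0, 'joint_positions': array([-7.70051016e+01,  2.42844625e+01,  9.34309899e+01, -1.91711286e-03,
        6.23694780e+01, -1.08825934e+00]), 'joint_velocities': array([-0.0472766 ,  0.14871094, -0.01970555, -0.07520667, -0.0545406 ,
       -0.01649228]), 'tau': array([-2.88302626e-04, -5.44620895e+01, -2.73666501e+01,  6.44593081e-02,
        2.26611266e-02, -1.32556361e-04]), 'position': array([ 151.96705935, -605.63385661,  186.30441002]), 'ee_rot': array([ 1.79999916e+02,  8.49473160e-02, -7.59159519e+01]), 'ft_force': array([-0.31942303,  0.69275466, -0.16385046]), 'torque': array([-0.00707287,  0.03681333, -0.02148699]), 'grip_width': 0.9987995452100584}
scene [[535.2, 0.0, 268.9], [0.0, 535.2, 202.5], [0.0, 0.0, 1.0]] [[-0.309, 0.707, -0.636, 1342.281], [0.951, 0.23, -0.206, 289.654], [0.0, -0.668, -0.744, 1120.399], [0.0, 0.0, 0.0, 1.0]]
side [[399.3, 0.0, 278.4], [0.0, 399.3, 208.8], [0.0, 0.0, 1.0]] [[-0.679, 0.546, -0.491, 1021.677], [0.734, 0.512, -0.445, 471.733], [0.009, -0.663, -0.749, 913.518], [0.0, 0.0, 0.0, 1.0]]
wrist [[332.6, 0.0, 278.5], [0.0, 332.6, 209.4], [0.0, 0.0, 1.0]] [[0.244, -0.927, -0.283, 230.045], [-0.97, -0.234, -0.07, -586.168], [-0.001, 0.292, -0.956, 384.455], [0.0, 0.0, 0.0, 1.0]]
```

View pics/scene0.png

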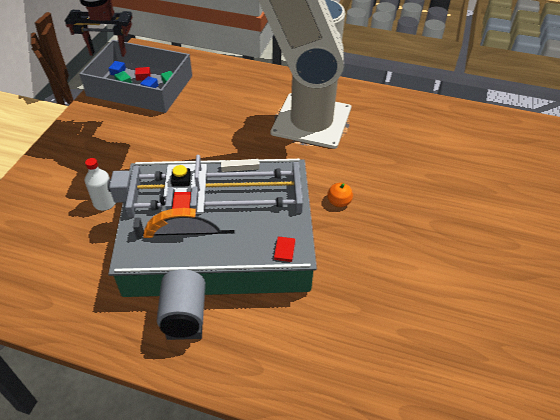

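View pics/side0.png

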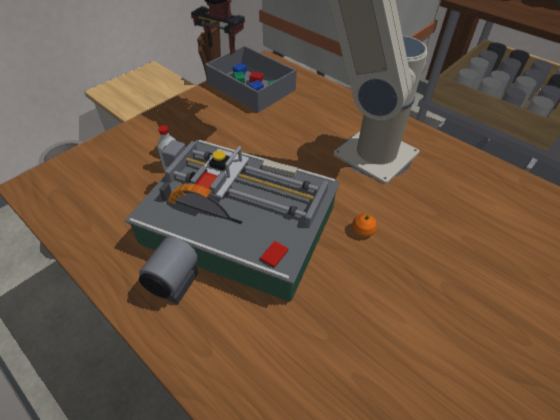

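View pics/wrist0.png

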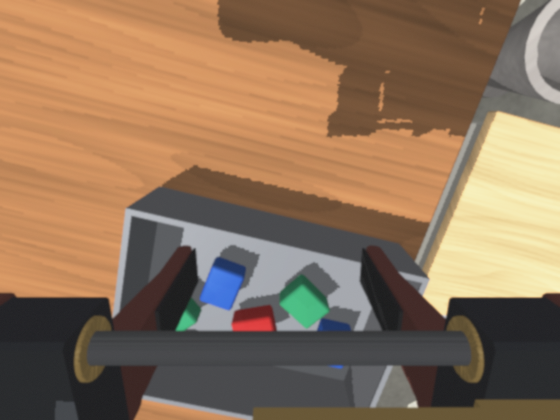

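```bash
python3 - <<'E'
import cv2
a=cv2.imread("pics/scene0.png")[140:300,80:360]; cv2.imwrite("pics/sz.png",cv2.resize(a,(784,448),interpolation=cv2.INTER_CUBIC))
a=cv2.imread("pics/side0.png")[130:290,120:340]; cv2.imwrite("pics/dz.png",cv2.resize(a,(770,560),interpolation=cv2.INTER_CUBIC))
E
```

```text
(no output)
```

View pics/sz.png

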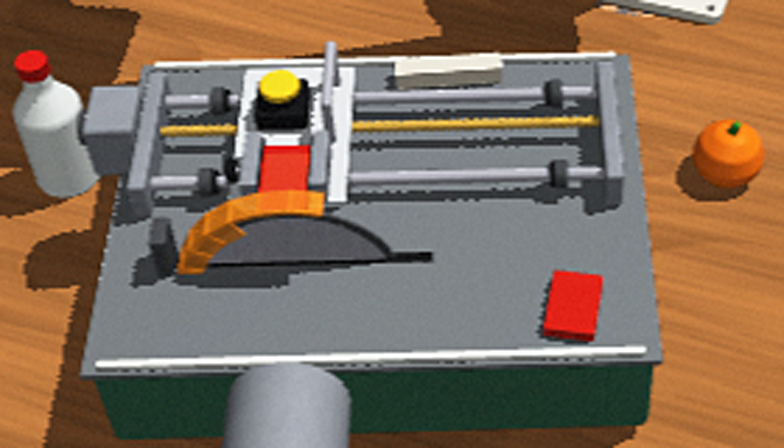

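View pics/dz.png

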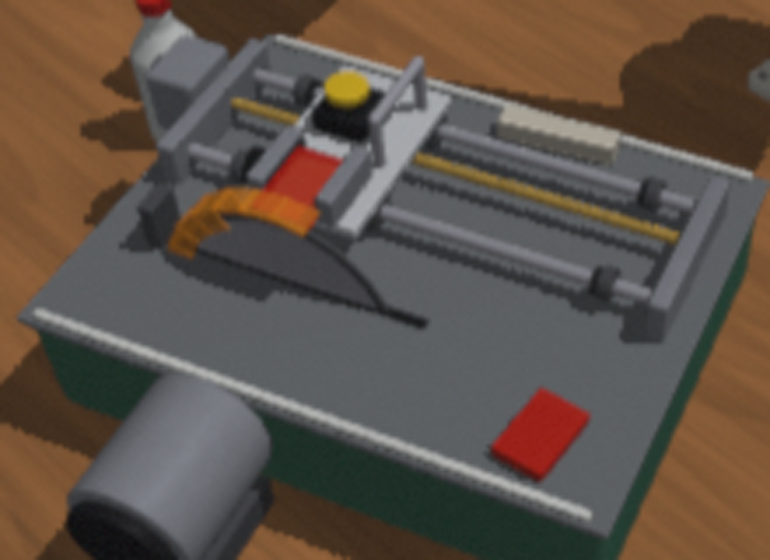

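```bash
cat > h.py <<'E'
import numpy as np,cv2
from rig import robot
def proj(n,P):
    m=robot.camera_model(n);T=np.linalg.inv(m["world_from_camera"]);K=np.array(m["intrinsics"])
    q=(T[:3,:3]@np.atleast_2d(P).T).T+T[:3,3]; q=(K@q.T).T; return q[:,:2]/q[:,2:]
def back(n,uv,z):
    m=robot.camera_model(n);T=np.array(m["world_from_camera"]);K=np.array(m["intrinsics"])
    d=T[:3,:3]@np.linalg.inv(K)@np.array([uv[0],uv[1],1.]); return T[:3,3]+d*(z-T[2,3])/d[2]
E
python3 - <<'E'
from h import *
from scipy.optimize import least_squares
def uns(p,o,s): return (np.array(p)+.5)/s-.5+np.array(o)
C={}
C["scene"]=uns([[145,65],[630,57],[660,360],[80,375]],(80,140),2.8)
C["side"]=uns([[272,38],[765,180],[605,535],[20,320]],(120,130),3.5)
for n in C:
    w=np.array([back(n,u,120)[:2] for u in C[n]]); print(n,w.round(0).tolist(),[np.linalg.norm(w[i]-w[(i+1)%4]).round() for i in range(4)], "yaw",[np.degrees(np.arctan2(*(w[b]-w[a])[::-1])).round(1)-90 for a,b in((0,1),(3,2))], w.mean(0).round())
for n in C:
    im=cv2.imread(f"pics/{n}0.png"); h=cv2.cvtColor(im,cv2.COLOR_BGR2HSV)
    mk=cv2.inRange(h,(24,150,60),(34,255,255)); 
    k,l,s,c=cv2.connectedComponentsWithStats(mk)
    for i in range(1,k):
        if s[i,4]>30: print(n,s[i].tolist(),c[i],back(n,c[i],195.5).round(1))
# collars of +y end
print(back("scene",uns([[553,94],[560,173]],(80,140),2.8)[0],140),back("scene",uns([560,173],(80,140),2.8),140))
print(back("side",uns([652,190],(120,130),3.5),140),back("side",uns([605,282],(120,130),3.5),140))
E
```

```text
scene [[465.0, -383.0], [310.0, 57.0], [645.0, 174.0], [803.0, -264.0]] [np.float64(467.0), np.float64(355.0), np.float64(466.0), np.float64(358.0)] yaw [np.float64(19.400000000000006), np.float64(19.799999999999997)] [ 556. -104.]
side [[465.0, -378.0], [308.0, 52.0], [644.0, 176.0], [801.0, -259.0]] [np.float64(458.0), np.float64(358.0), np.float64(462.0), np.float64(357.0)] yaw [np.float64(20.099999999999994), np.float64(19.900000000000006)] [ 554. -102.]
scene [173, 165, 14, 12, 110] [179.26363636 169.95454545] [ 517.7 -209.2  195.5]
side [213, 151, 13, 10, 87] [218.64367816 155.47126437] [ 519.3 -205.3  195.5]
[400.89905711   7.06119482 140.        ] [492.90086728  42.34628066 140.        ]
[395.35220947   4.86304478 140.        ] [492.57872755  41.51282172 140.        ]
```

```bash
python3 -m pendant '[[[0,0,-0.1],[0,0,-3],0.5],[[0,0,0],[0,0,-4],1],[[0,0,0],[-0.5,-1,-2],1],[[0,0,0],[-1.5,-3,0],1],[[0,0,0],[-2,-3.8,0],1],[[0,0,0],[-2,-3.8,0],1],[[0,0,0],[-2,-3.8,0],1],[[0,0,0],[-2,-3.8,0],1],[[0,0,0],[-2,-3.8,0],1],[[0,0,0],[-2,-3.8,0],1],[[0,0,0],[-2,-3.8,0],1],[[0,0,0],[-2,-3.8,0],1],[[0,0,0],[-2,-3.8,0],1],[[0,0,0],[-2,-3.8,0],1],[[0,0,0],[-2,-3.8,0],1],[[0,0,0],[-1.3,-2.4,0],1],[[0,0,0],[0,0,0],1],[[0,0,0],[0,0,0],1]]'
python3 - <<'E'
from h import *
s=robot.read_state();print(s["clock"],s["position"],s["ee_rot"],s["joint_positions"].round(1),s["ft_force"])
m=robot.camera_model("wrist"); f=robot.grab_frame("wrist")[:,:,::-1]; cv2.imwrite("pics/w1.png",f)
np.save("w1.npy",m["world_from_camera"])
h=cv2.cvtColor(np.ascontiguousarray(f),cv2.COLOR_BGR2HSV); mk=cv2.inRange(h,(24,150,60),(34,255,255))
k,l,st,c=cv2.connectedComponentsWithStats(mk)
for i in range(1,k):
    if st[i,4]>60: print(st[i].tolist(),c[i],back("wrist",c[i],198).round(1))
E
```

```text
clock: 2.4
position: [519.0, -204.7, 276.6]
ee_rot: [179.9, 0.0, -70.2]
ft_force: [-0.0, 0.4, 0.4]
grip_width: 0.005
2.4 [ 519.00693919 -204.70380182  276.57534726] [ 1.79938240e+02  3.35036107e-02 -7.01688722e+01] [-22.7  13.3  96.8  -0.   70.1  47.4] [-0.02753002  0.41028851  0.39247532]
```

View pics/w1.png

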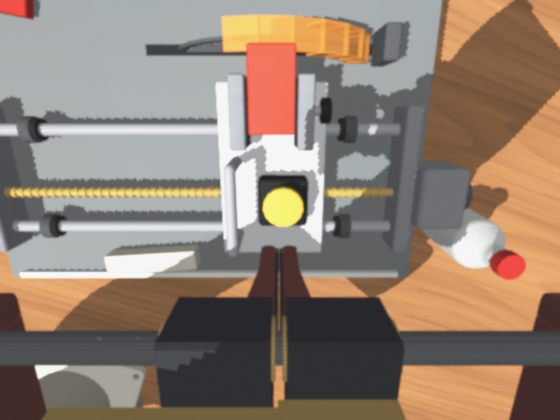

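```bash
python3 - <<'E'
from h import *
im=cv2.imread("pics/w1.png")[170:240,240:330]; h=cv2.cvtColor(im,cv2.COLOR_BGR2HSV)
print(h[37,43])
mk=cv2.inRange(h,(24,120,100),(32,255,255)); k,l,st,c=cv2.connectedComponentsWithStats(mk)
i=1+st[1:,4].argmax(); print(st[i],c[i]+[240,170])
p=back("wrist",c[i]+[240,170],198); print("button",p)
tw=np.radians(19.8); X=np.array([np.cos(tw),np.sin(tw)]);Y=np.array([-X[1],X[0]])
def b(u,z): return back("wrist",u,z)
for a,bb,z in(([5,130],[215,129],140),([20,227],[220,226],140),([60,191],[210,191],140),([25,275],[400,275],120)):
    d=b(bb,z)-b(a,z); print(np.degrees(np.arctan2(-d[1],-d[0]))-90, b(a,z).round(1))
d=p[:2]-robot.read_state()["position"][:2]; print("delta in saw x,y",d@X,d@Y)
for nm,u,z in(("bar",[230,160],211),("bar2",[230,248],211),("collar1 face",[46,129],140),("collar2",[62,227],140),("plate+y edge f",[217,85],160)):
    q=b(u,z)[:2]; print(nm,q.round(1),"rel button",((q-p[:2])@X).round(1),((q-p[:2])@Y).round(1))
# saw origin from collars?  
E
```

```text
[ 29 133 247]
[  23   19   40   37 1183] [282.44463229 207.14201183]
button [ 518.28288949 -208.93711826  198.        ]
20.104270378109305 [484.1  67.5 140. ]
20.1379440104607 [386.2  41.  140. ]
19.835645469882593 [440.5   7.  140. ]
19.83097209894781 [314.1  40.9 120. ]
delta in saw x,y -1.9569310660220876 -3.3794291811398183
bar [ 544.4 -155. ] rel button 42.9 41.9
bar2 [ 472.1 -177.6] rel button -32.8 45.1
collar1 face [498.7  29.8] rel button 62.5 231.3
collar2 [401.4  -1.3] rel button -39.6 235.0
plate+y edge f [ 594.4 -119.8] rel button 101.8 58.1
```

```bash
python3 -m pendant '[[[0,0,0],[-0.5,0.2,-0.0],1],[[0,0,0],[0,0,2],1],[[0,0,0],[0,0,2],1],[[0,0,0],[0,0,2],1],[[0,0,0],[0,0,1],1],[[0,0,0],[0,0,0.4],1],[[0,0,0],[0,0,0],1],[[0,0,0],[0,0,0],1]]'
python3 - <<'E'
from h import *
s=robot.read_state();print(s["clock"],s["position"],s["ee_rot"],s["ft_force"])
for n in("wrist","scene"): cv2.imwrite(f"pics/{n}2.png",robot.grab_frame(n)[:,:,::-1])
a=cv2.imread("pics/scene2.png")[140:240,110:250]; cv2.imwrite("pics/s2z.png",cv2.resize(a,(770,550),interpolation=cv2.INTER_CUBIC))
E
```

```text
clock: 3.45
position: [516.6, -201.0, 203.8]
ee_rot: [-179.9, -0.0, -70.2]
ft_force: [0.8, 0.5, -0.2]
grip_width: 0.006
3.45 [ 516.64750783 -200.9829577   203.77606554] [-1.79949594e+02 -4.56495372e-02 -7.01905198e+01] [ 0.75006882  0.50645065 -0.18338788]
```

View pics/wrist2.png

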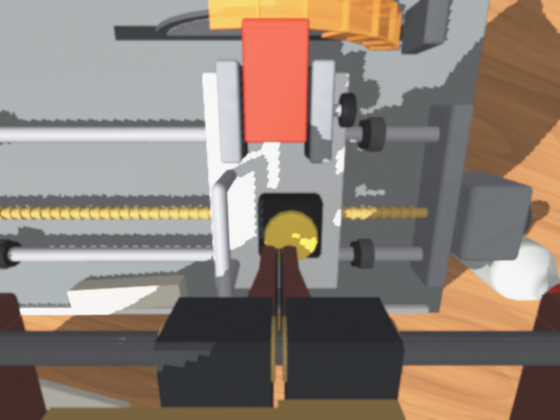

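View pics/s2z.png

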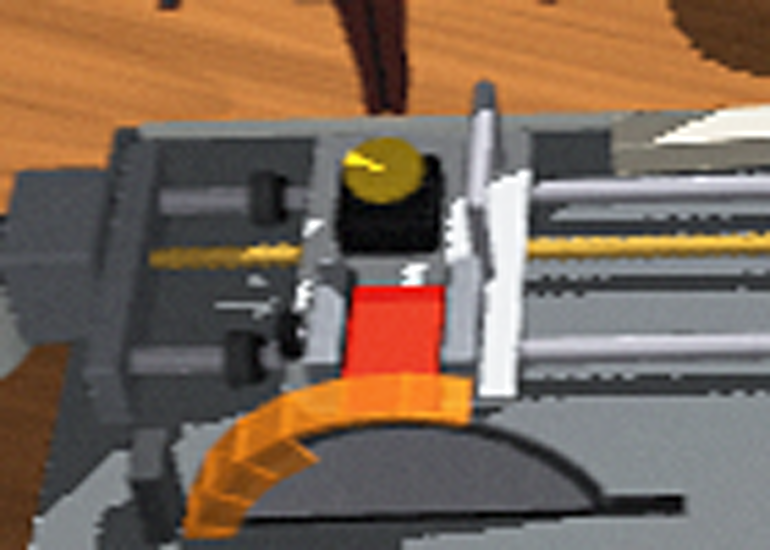

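```bash
python3 - <<'E'
from h import *
s=robot.read_state()
for P in(s["position"],[518.3,-208.9,198]):
    a=proj("scene",P)[0]; print(a,((a-[110,140]+.5)*5.5-.5).round(), proj("wrist",P)[0])
im=cv2.imread("pics/wrist2.png");cv2.imwrite("pics/w2z.png",cv2.resize(im[180:320,200:370],(765,630))[:600])
E
```

```text
[182.15074484 168.01416888] [399. 156.] [278.54314349 239.37985973]
[179.13674448 169.42194113] [383. 164.] [290.89542851 237.70016811]
```

View pics/w2z.png

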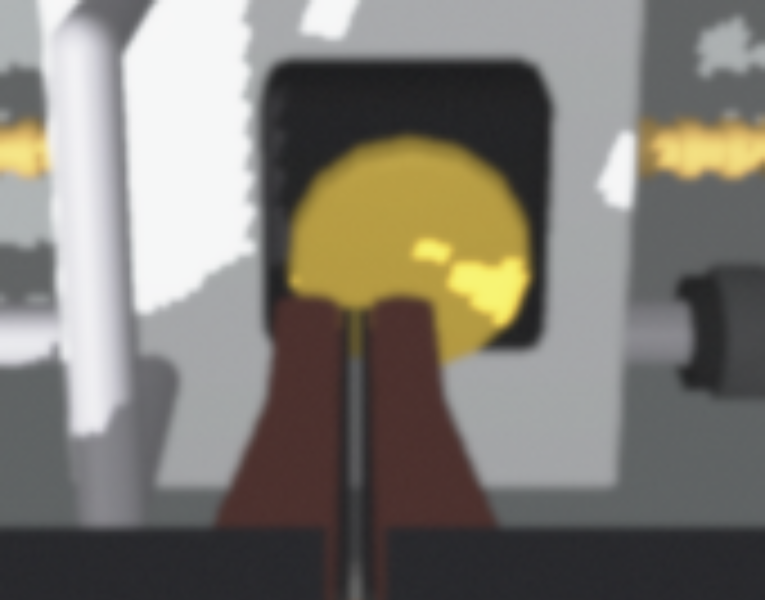

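```bash
python3 - <<'E'
from h import *
def ray(n,u):
    m=robot.camera_model(n);T=np.array(m["world_from_camera"]);d=T[:3,:3]@np.linalg.inv(m["intrinsics"])@[u[0],u[1],1]; return T[:3,3],d/np.linalg.norm(d)
s=robot.read_state()
X=np.array([np.cos(.3456),np.sin(.3456)]);Y=np.array([-X[1],X[0]])
a,d=ray("wrist",[278.8,246.3]);b,e=ray("scene",[179.9,160.8])
t=np.linalg.lstsq(np.stack([d,-e],1),b-a,rcond=None)[0]; p=a+t[0]*d;q=b+t[1]*e
print(p,q, "rel tcp saw", [( (r-s["position"])[:2]@X, (r-s["position"])[:2]@Y, (r-s["position"])[2]) for r in(p,q)])
m=robot.camera_model("wrist")["world_from_camera"]; print((np.linalg.inv(m)@np.append(s["position"],1)).round(1))
im=cv2.imread("pics/wrist0.png");cv2.imwrite("pics/w0z.png",cv2.resize(im[220:360,80:480],None,fx=2,fy=2))
im=robot.grab_frame("side")[:,:,::-1];cv2.imwrite("pics/side2.png",cv2.resize(im[110:230,150:300],None,fx=5,fy=5,interpolation=cv2.INTER_CUBIC))
print(((proj("side",[s["position"],[518.3,-208.9,198]])-[150,110]+.5)*5-.5).round())
E
```

```text
[ 525.74089945 -197.66500578  237.40132427] [ 526.05232235 -198.06633494  237.33512748] rel tcp saw [(np.float64(9.709123478688586), np.float64(-0.08141026192702583), np.float64(33.75428209426306)), (np.float64(9.866177911189034), np.float64(-0.5645077869770803), np.float64(33.68808530001871))]
[ -0.   19.2 212.9   1. ]
[[353. 219.]
 [342. 222.]]
```

View pics/w0z.png

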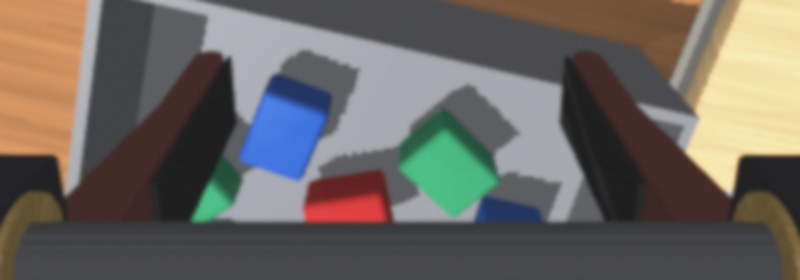

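View pics/side2.png

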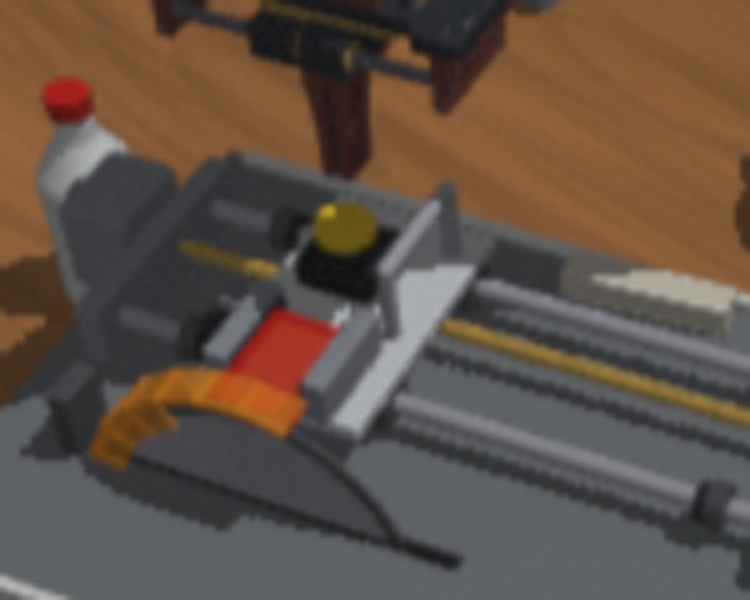

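```bash
python3 -m pendant '[[[0,0,0],[0,0,0.2],1],[[0,0,0],[0,0,0.2],1],[[0,0,0],[0,0,0.2],1],[[0,0,0],[0,0,0.2],1],[[0,0,0],[0,0,0],1]]'; python3 -m pendant '[[[0,0,0],[0,0,0.2],1],[[0,0,0],[0,0,0],1]]'
```

```text
clock: 4.22
position: [516.1, -200.7, 194.8]
ee_rot: [180.0, 0.0, -70.2]
ft_force: [0.4, 0.1, -0.3]
grip_width: 0.008
clock: 4.47
position: [516.1, -200.7, 192.9]
ee_rot: [180.0, 0.0, -70.2]
ft_force: [0.2, -0.5, 0.4]
grip_width: 0.004
```

No contact at TCP 193, so the real tips sit about 34 mm above the reported TCP, as the two-camera triangulation showed. I'll carry on down by force.

```bash
python3 -m pendant '[[[0,0,0],[0,0,0.6],1],[[0,0,0],[0,0,0.6],1],[[0,0,0],[0,0,0.6],1],[[0,0,0],[0,0,0],1]]'
python3 - <<'E'
from h import *
s=robot.read_state();print(s["position"],s["ft_force"])
im=robot.grab_frame("side")[:,:,::-1];cv2.imwrite("pics/side3.png",cv2.resize(im[110:230,150:300],None,fx=5,fy=5,interpolation=cv2.INTER_CUBIC))
im=robot.grab_frame("wrist")[:,:,::-1];cv2.imwrite("pics/wrist3.png",im)
E
```

```text
clock: 4.97
position: [515.8, -200.6, 174.3]
ee_rot: [179.9, 0.1, -70.2]
ft_force: [0.2, -0.7, 0.3]
grip_width: 0.004
[ 515.78191071 -200.59718996  174.31695298] [ 0.22655919 -0.73762612  0.34224844]
```

View pics/side3.png

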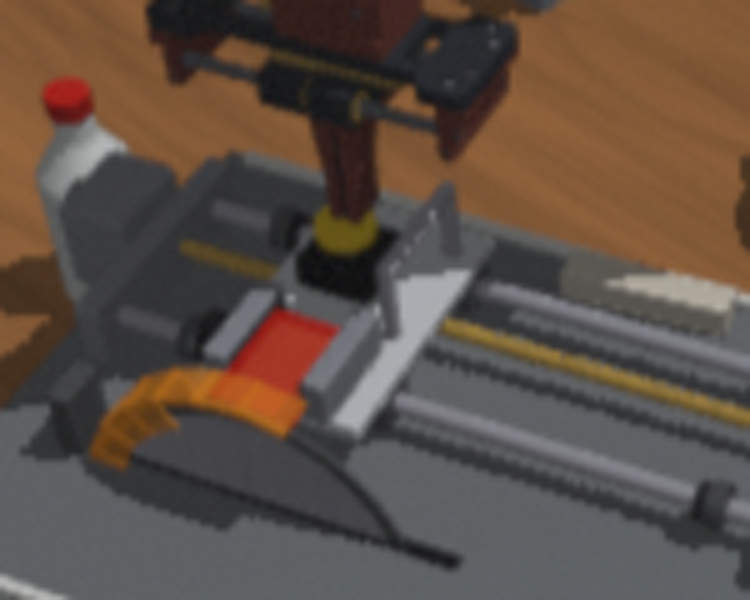

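View pics/wrist3.png

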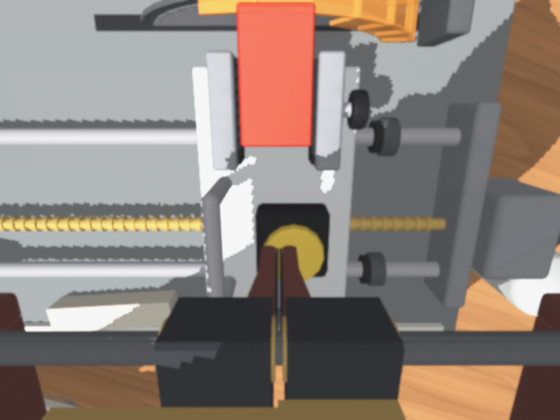

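```bash
python3 -m pendant '[[[0,0,0],[0,0,0.3],1],[[0,0,0],[0,0,0.3],1],[[0,0,0],[0,0,0],1]]';python3 -m pendant '[[[0,0,0],[0,0,0.2],1],[[0,0,0],[0,0,0],1]]';python3 -m pendant '[[[0,0,0],[0,0,0.2],1],[[0,0,0],[0,0,0],1]]'
```

```text
clock: 5.45
position: [516.1, -200.7, 168.8]
ee_rot: [180.0, 0.0, -70.2]
ft_force: [-0.6, -1.0, -0.2]
grip_width: 0.009
clock: 5.7
position: [516.2, -200.7, 166.9]
ee_rot: [180.0, 0.0, -70.2]
ft_force: [0.1, 0.2, -0.3]
grip_width: 0.003
clock: 5.95
position: [516.1, -200.7, 164.9]
ee_rot: [180.0, 0.0, -70.2]
ft_force: [0.7, -0.6, -0.1]
grip_width: 0.006
```

```bash
python3 -m pendant '[[[0,0,0],[0,0,0.2],1],[[0,0,0],[0,0,0],1]]';python3 -m pendant '[[[0,0,0],[0,0,0.2],1],[[0,0,0],[0,0,0],1]]'
```

```text
clock: 6.2
position: [516.2, -200.8, 162.9]
ee_rot: [180.0, 0.0, -70.2]
ft_force: [0.6, -0.3, -0.0]
grip_width: 0.003
clock: 6.45
position: [516.4, -200.9, 161.6]
ee_rot: [-180.0, -0.0, -70.2]
ft_force: [-1.3, -0.1, 6.0]
grip_width: 0.007
```

```bash
python3 -m pendant '[[[0,0,0],[0,0,0.2],1],[[0,0,0],[0,0,0.2],1],[[0,0,0],[0,0,0],1]]';python3 -m pendant '[[[0,0,0],[0,0,0.2],1],[[0,0,0],[0,0,0],1]]'
```

```text
clock: 6.82
position: [516.5, -201.0, 157.7]
ee_rot: [-180.0, -0.0, -70.2]
ft_force: [-1.8, -0.1, 6.9]
grip_width: 0.006
clock: 7.08
position: [516.5, -201.1, 155.9]
ee_rot: [-180.0, -0.0, -70.2]
ft_force: [-2.1, 0.6, 7.2]
grip_width: 0.005
```

```bash
python3 -m pendant '[[[0,0,0],[0,0,0.1],1],[[0,0,0],[0,0,0],1]]'
python3 - <<'E'
from h import *
im=robot.grab_frame("side")[:,:,::-1];cv2.imwrite("pics/side4.png",cv2.resize(im[110:230,150:300],None,fx=5,fy=5,interpolation=cv2.INTER_CUBIC))
E
```

```text
clock: 7.32
position: [516.8, -201.5, 155.7]
ee_rot: [-180.0, -0.1, -70.2]
ft_force: [-4.0, -0.7, 12.3]
grip_width: 0.01
```

View pics/side4.png

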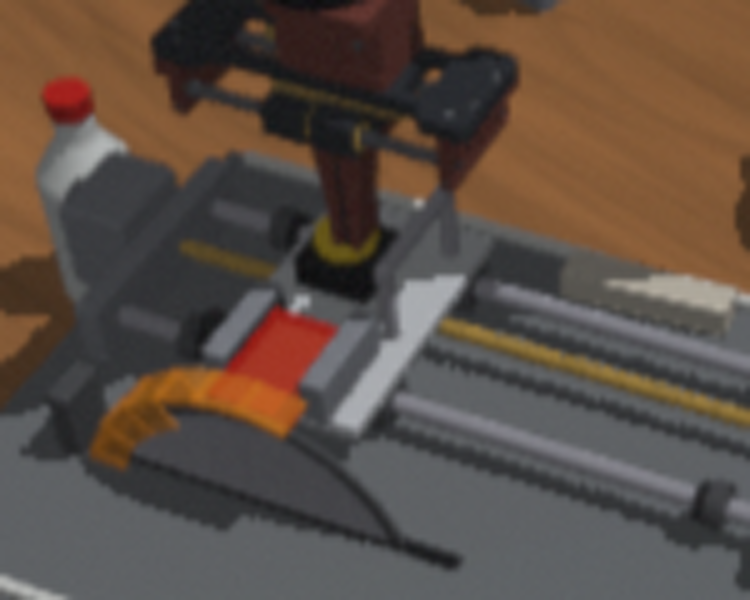

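```bash
python3 -m pendant '[[[0,0,0],[0,0,0.1],1],[[0,0,0],[0,0,0],1],[[0,0,0],[-0.1,0,0],1],[[0,0,0],[-0.2,0,0],1],[[0,0,0],[-0.3,0,0],1],[[0,0,0],[-0.4,0,0],1],[[0,0,0],[-0.4,0,0],1],[[0,0,0],[-0.4,0,0],1],[[0,0,0],[-0.3,0,0],1],[[0,0,0],[-0.2,0,0],1],[[0,0,0],[0,0,0],1]]'
python3 - <<'E'
from h import *
s=robot.read_state();print(s["position"],s["ft_force"])
im=robot.grab_frame("side")[:,:,::-1];cv2.imwrite("pics/side5.png",cv2.resize(im[110:230,150:300],None,fx=5,fy=5,interpolation=cv2.INTER_CUBIC))
E
```

```text
clock: 8.75
position: [509.3, -180.3, 155.6]
ee_rot: [-179.9, -0.2, -70.2]
ft_force: [-5.7, -1.4, 20.0]
grip_width: 0.008
[ 509.28807864 -180.31048874  155.57654035] [-5.68924864 -1.39303149 19.97385251]
```

View pics/side5.png

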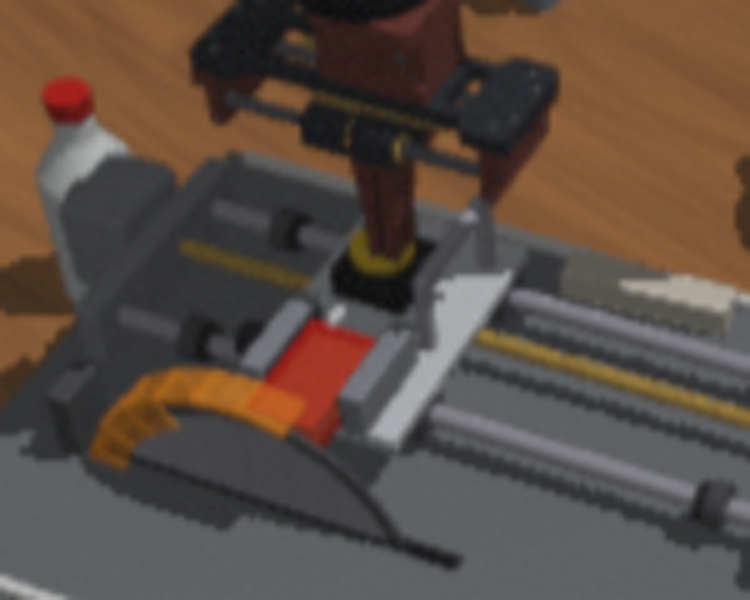

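```bash
python3 -m pendant '[[[0,0,0],[-0.2,0,0],1],[[0,0,0],[-0.4,0,0],1],[[0,0,0],[-0.6,0,0],1],[[0,0,0],[-0.7,0,0],1],[[0,0,0],[-0.7,0,0],1],[[0,0,0],[-0.7,0,0],1],[[0,0,0],[-0.7,0,0],1],[[0,0,0],[-0.5,0,0],1],[[0,0,0],[-0.3,0,0],1],[[0,0,0],[-0.2,0,0],1],[[0,0,0],[0,0,0],1]]'
python3 - <<'E'
from h import *
s=robot.read_state();print(s["position"],s["ft_force"])
im=robot.grab_frame("side")[:,:,::-1];cv2.imwrite("pics/side6.png",cv2.resize(im[110:240,180:330],None,fx=4,fy=4,interpolation=cv2.INTER_CUBIC))
E
```

```text
clock: 10.18
position: [492.3, -133.1, 155.5]
ee_rot: [-179.9, -0.2, -70.2]
ft_force: [-6.8, -1.8, 22.2]
grip_width: 0.005
[ 492.33350759 -133.09656577  155.54841781] [-6.81206653 -1.80996213 22.18517951]
```

View pics/side6.png

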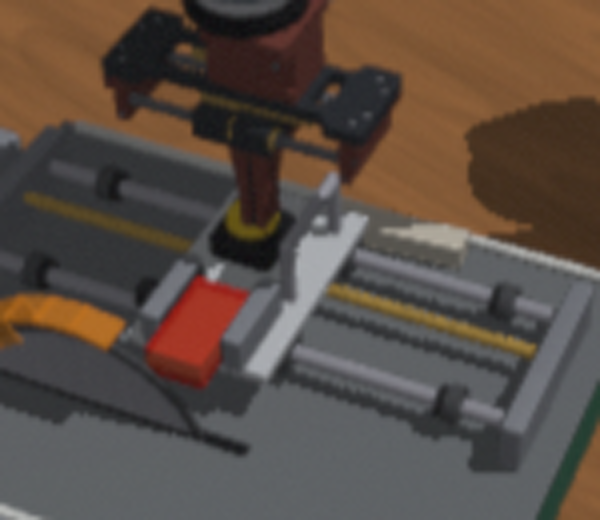

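```bash
python3 -m pendant '[[[0,0,0],[-0.2,0,0],1],[[0,0,0],[-0.4,0,0],1],[[0,0,0],[-0.6,0,0],1],[[0,0,0],[-0.7,0,0],1],[[0,0,0],[-0.7,0,0],1],[[0,0,0],[-0.7,0,0],1],[[0,0,0],[-0.7,0,0],1],[[0,0,0],[-0.7,0,0],1],[[0,0,0],[-0.7,0,0],1],[[0,0,0],[-0.7,0,0],1],[[0,0,0],[-0.6,0,0],1],[[0,0,0],[-0.5,0,0],1],[[0,0,0],[-0.3,0,0],1],[[0,0,0],[-0.2,0,0],1],[[0,0,0],[0,0,0],1]]'
python3 - <<'E'
from h import *
s=robot.read_state();print(s["position"],s["ft_force"])
im=robot.grab_frame("side")[:,:,::-1];cv2.imwrite("pics/side7.png",cv2.resize(im[110:240,180:330],None,fx=4,fy=4,interpolation=cv2.INTER_CUBIC))
E
```

```text
clock: 12.1
position: [466.2, -60.4, 155.5]
ee_rot: [-179.9, -0.1, -70.2]
ft_force: [-7.1, -3.3, 25.0]
grip_width: 0.001
[466.15423728 -60.37200958 155.50640691] [-7.12304195 -3.28455443 25.03642202]
```

View pics/side7.png

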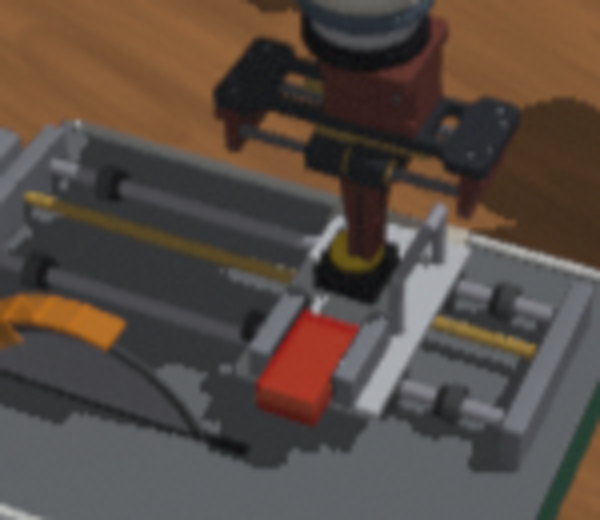

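```bash
python3 -m pendant '[[[0,0,0],[-0.2,0,-0.05],1],[[0,0,0],[-0.3,0,0],1],[[0,0,0],[-0.3,0,0],1],[[0,0,0],[-0.3,0,0],1],[[0,0,0],[-0.3,0,0],1],[[0,0,0],[-0.2,0,0],1],[[0,0,0],[-0.2,0,0],1],[[0,0,0],[-0.1,0,0],1],[[0,0,0],[0,0,0],1]]'; python3 -m pendant '[[[0,0,0],[-0.15,0,0],1],[[0,0,0],[-0.15,0,0],1],[[0,0,0],[0,0,0],1]]'
```

```text
clock: 13.28
position: [459.6, -42.4, 155.5]
ee_rot: [-179.9, -0.1, -70.2]
ft_force: [-6.0, -2.4, 20.8]
grip_width: 0.005
clock: 13.65
position: [458.6, -39.6, 155.5]
ee_rot: [-179.9, -0.1, -70.2]
ft_force: [-6.4, -2.6, 22.0]
grip_width: 0.009
```

```bash
python3 -m pendant '[[[0,0,0],[-0.1,0,0],1],[[0,0,0],[-0.1,0,0],1],[[0,0,0],[0,0,0],1]]'; python3 -m pendant '[[[0,0,0],[-0.1,0,0],1],[[0,0,0],[-0.1,0,0],1],[[0,0,0],[0,0,0],1]]';python3 - <<'E'
from h import *
im=robot.grab_frame("side")[:,:,::-1];cv2.imwrite("pics/side8.png",cv2.resize(im[130:230,230:340],None,fx=6,fy=6,interpolation=cv2.INTER_CUBIC))
E
```

```text
clock: 14.02
position: [457.9, -37.7, 155.5]
ee_rot: [-179.9, -0.1, -70.2]
ft_force: [-5.9, -1.7, 22.0]
grip_width: 0.006
clock: 14.4
position: [457.2, -35.8, 155.5]
ee_rot: [-179.9, -0.1, -70.2]
ft_force: [-6.2, -2.8, 20.9]
grip_width: 0.005
```

View pics/side8.png

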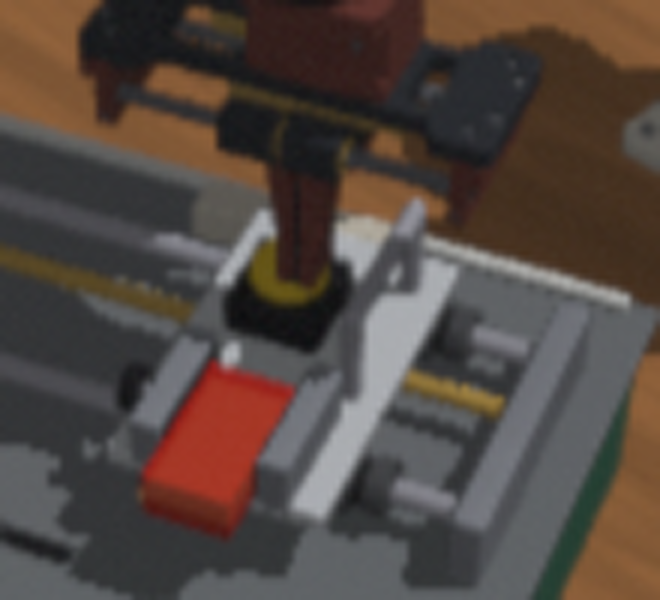

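```bash
python3 -m pendant '[[[0,0,0],[-0.1,0,0],1],[[0,0,0],[-0.1,0,0],1],[[0,0,0],[0,0,0],1]]'; python3 -m pendant '[[[0,0,0],[-0.1,0,0],1],[[0,0,0],[-0.1,0,0],1],[[0,0,0],[0,0,0],1]]'; python3 -m pendant '[[[0,0,0],[-0.1,0,0],1],[[0,0,0],[-0.1,0,0],1],[[0,0,0],[0,0,0],1]]'
```

```text
clock: 14.82
position: [457.3, -35.3, 155.6]
ee_rot: [-179.9, -0.3, -70.1]
ft_force: [-4.9, -9.9, 18.6]
grip_width: 0.008
clock: 15.2
position: [457.5, -33.4, 155.6]
ee_rot: [-179.8, -0.3, -70.1]
ft_force: [-1.4, -10.3, 15.1]
grip_width: 0.004
clock: 15.58
position: [457.4, -31.3, 155.6]
ee_rot: [-179.7, -0.3, -70.1]
ft_force: [-0.3, -8.4, 14.1]
grip_width: 0.006
```

```bash
python3 - <<'E'
from h import *
im=robot.grab_frame("side")[:,:,::-1];cv2.imwrite("pics/side9.png",cv2.resize(im[130:230,230:340],None,fx=6,fy=6,interpolation=cv2.INTER_CUBIC))
im=robot.grab_frame("wrist")[:,:,::-1];cv2.imwrite("pics/wrist9.png",im)
E
```

```text
(no output)
```

View pics/side9.png

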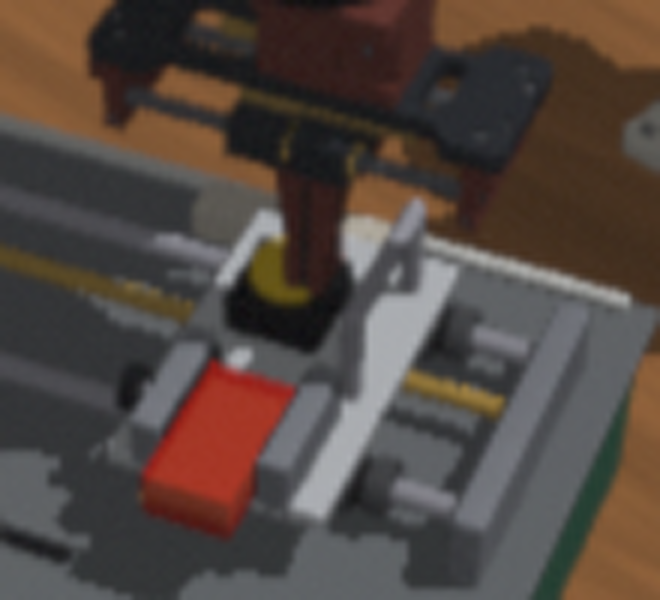

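View pics/wrist9.png

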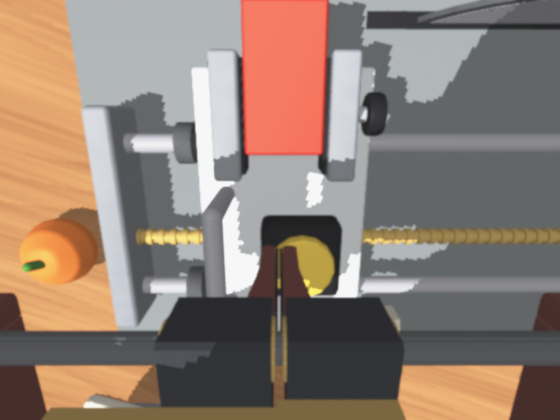

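The carriage is against both collars and did not move between the last two pictures; only the finger slid on the cap. I'll release it slowly.

```bash
python3 -m pendant '[[[0,0,0],[0,0,-0.2],1],[[0,0,0],[0,0,-0.2],1],[[0,0,0],[0,0,-0.2],1],[[0,0,0],[0,0,-0.2],1],[[0,0,0],[0,0,-0.2],1],[[0,0,0],[0,0,-0.3],1],[[0,0,0],[0,0,-0.5],1],[[0,0,0],[0,0,-1],1],[[0,0,0],[0,0,-2],1],[[0,0,0],[0,0,-3],1],[[0,0,0],[0,0,-3],1],[[0,0,0],[0,0,-1],1],[[0,0,0],[0,0,0],1],[[0,0,0],[0,0,0],1]]'
python3 - <<'E'
from h import *
s=robot.read_state();print(s["position"],s["ft_force"])
for n in("side","scene"):
    im=robot.grab_frame(n)[:,:,::-1];cv2.imwrite(f"pics/{n}10.png",im)
a=cv2.imread("pics/side10.png")[130:230,230:340];cv2.imwrite("pics/side10z.png",cv2.resize(a,None,fx=6,fy=6,interpolation=cv2.INTER_CUBIC))
im=robot.grab_frame("wrist")[:,:,::-1];cv2.imwrite("pics/wrist10.png",im)
h=cv2.cvtColor(np.ascontiguousarray(im),cv2.COLOR_BGR2HSV);mk=cv2.inRange(h,(24,120,80),(32,255,255)); k,l,st,c=cv2.connectedComponentsWithStats(mk)
i=1+st[1:,4].argmax();p=back("wrist",c[i],198);print(st[i],c[i],p,((p[:2]-[518.3,-208.9])@[-.339,.941]))
E
```

```text
clock: 17.42
position: [453.8, -29.5, 270.5]
ee_rot: [179.9, 0.0, -70.2]
ft_force: [-0.4, 0.0, 0.2]
grip_width: 0.007
[453.78684894 -29.46029181 270.49199613] [-0.41229824  0.01276207  0.16211511]
[ 276  189   41   37 1115] [295.85381166 207.95515695] [458.1017538  -43.60489063 198.        ] 175.94990337416817
```

View pics/side10z.png

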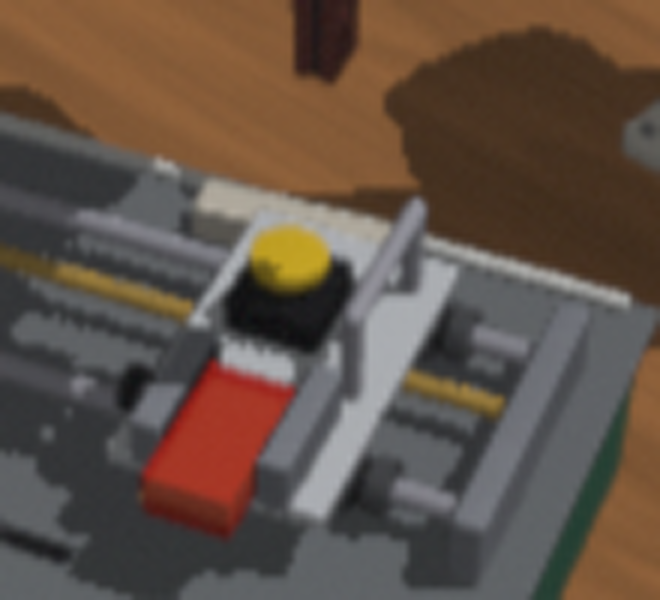

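View pics/wrist10.png

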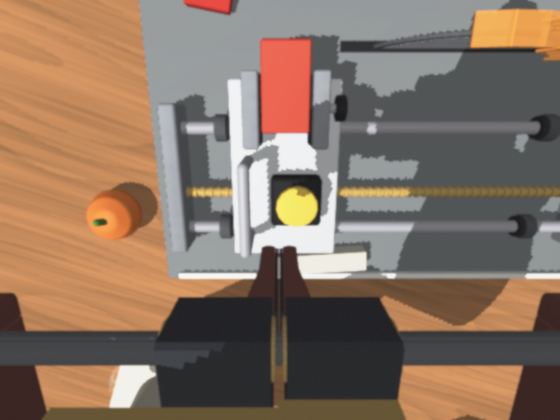

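View pics/scene10.png

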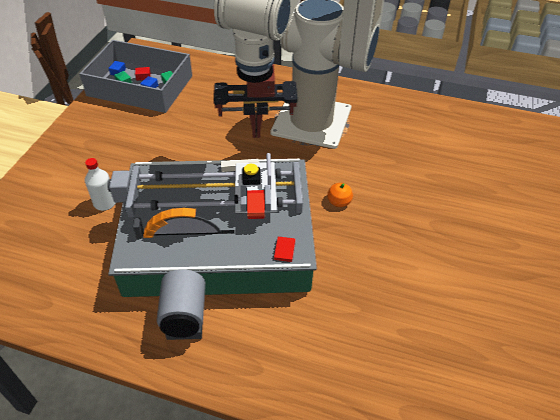

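```bash
python3 - <<'E'
from rig import robot
print(robot.sign_off())
E
```

```text
the job is handed in; nothing more can be done
None
```

The carriage is backed out against both end-stop collars, the release button is back up, and I handed the job in at about 17.6 s. No verdict was reported.

- **Press:** I shut the fingers and pressed the cap, offset slightly towards the push bar, until it bottomed out at 12 N.
- **Slide:** I slid the carriage back at no more than about 60 mm/s. It met the stop with about 10 N of side force. I kept the button down there for about a second, then lifted straight up.
- **Last checks:**
  - The wrist camera puts the button about 176 mm along from where it started. From a start of roughly 15 mm, that agrees with the 190 mm end.
  - In the side picture the carriage plate is flush with both collars and the cap is up.
  - The stick, slice, paperweight and bottle look unmoved by eye in the final pictures; I did not measure them.
  - The force on the tool is near zero, with the arm clear above the saw.
- **Disagreement:** The reported TCP lies about 35 mm below the real fingertips. The cameras showed this, and contact came at a TCP height of about 162 mm, not 198 mm. I found the button height by force instead.
- **Slip at the stop:** After the carriage met the stop, the finger slid about 4 mm on the cap. The button stayed down and the carriage did not move.

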